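# Tip the spent ribbon out of the roll caddy

## Robot

A 6-joint arm with a two-finger parallel gripper is mounted at the origin on the work surface. World frame = base frame: x ahead of the robot, y to its left, z up, the work surface at z = 0. Lengths are in mm, angles in rad, forces in N, time in s.
With the tool pointing down it reaches from about 350 to 875 mm from the base axis. Payload 4.2 kg.
Tool frame: the origin (TCP) lies midway between the tips of the shut fingers; the grasp point (between the pads) lies ctrl.grasp_offset behind it (ctrl.grasp_offset is the distance from the TCP to the grasp point, in mm); z points along the fingers, y is the line along which they close (so a half turn about z gives the same grasp; the last joint's range is limited). The gripper opens to 85 mm and grips with 20 to 120 N. Pads are 22 mm wide; open, the fingers measure 114 mm over their backs; the gripper's body (76 mm by 85 mm) begins 54 mm behind the grasp point. The pads swing forward as they close: fully open they stand 13 mm farther back than shut.
Start: joints at [1.598, 0.385, 0.008, 0, -1.194, -0.259], TCP at [143.55, 608.27, 231.312] pointing down, gripper open.
Joint ranges: [-3.14, 3.14], [-1.21, 2.06], [-1.07, 1.41], [-3.16, 2.05], [-2.99, -0.16], [-3.1, 3.1]. Speed limits (rad/s): [2.79, 2.79, 3.14, 3.14, 3.14, 3.14].

## Interface

Orientations are given as [roll, pitch, yaw] about the fixed x, y, z axes, in that order (R = Rz(yaw) Ry(pitch) Rx(roll)).
In Python, from cell import ctrl gives the robot as it stands.
- The arm moves only by the shell command python3 -m pendant 'ROWS' [FORCE]. ROWS is JSON, a list of rows, each an object with "linear": the shift along the tool's x, y, z in mm, a list of three; "twist": the turn, a rotation vector about the tool's x, y, z in degrees, a list of three; "gripper": the finger opening in mm, from 0 to 85.4. A call has 1 to 20 rows; each row shifts and turns the commanded pose from where the row before left it, along the tool's axes as they then stand; what a row does not reach is not made up. A row lasts 1/12 s, in which the tool goes at most 41.7 mm and 7.16 degrees, less where a joint would pass 70% of its speed; a pose out of reach is approached as far as the arm can. A call is refused whole if a number of a shift passes 41.7 or a number of a turn 7.16, either way. A call with a gripper value outside its range is refused whole. The fingers move at their own pace and stop on an object; FORCE is the grip in N (left out, the last holds). Time passes only in rows, so rows that do not move let the fingers close. It gives the time, the measured TCP pose, the force, the opening and the grip force at its end, in the units of the state.
- ctrl.read_state(): the state, without advancing time (a new reading comes with each control period).
- ctrl.read_camera(name): name is "side" or "top"; returns a dict with "pixels" (384x512x3 uint8, red, green, blue), "fov_y" (degrees; the focal length in pixels is half the picture's height over the tangent of half this angle, whatever the lens; pixels are square), "cx", "cy" (the principal point, pixels), "extrinsics" (4x4, takes a point from world to camera coordinates). Camera axes: x right, y down, z forward; pixel columns grow to the right and rows downward; lengths in mm; the calibration is good to about 2 mm. A picture is of the moment at which its call begins. There is no depth.
- ctrl.close_job(): hands the job in; it is judged then, once.
The state is a dict: "t": time; "qpos": joint angles; "qd": joint speeds; "tau": joint torques, N m; "ee_pos": TCP position; "orientation": TCP orientation; "wrist_force": force on the tool from outside, world axes, zero at the start; "wrist_torque": the same for the moment, N m; "gripper_width": opening from 0.0 (shut) to 1.0 (fully open); "grasp_force": force on a finger pad.
Only numpy, scipy, OpenCV 4.12 (cv2) and the standard library are available. Lean on these libraries where they do the work, as an engineer would, in place of code of your own. Each camera call takes 0.05 s, during which the arm holds its last target. There are 200 camera calls.

## Task

Pick up the white four-bay caddy by its green handle and tip it on one corner over the cardboard carton, so that only the spent black ribbon roll slides out through its corner gap into the carton and the three cream label rolls stay in the caddy. Then set the caddy back flat in the middle of its blue pad, any way round, and let go. The ribbon smears ink, so do not touch any of the rolls with the robot, and leave the calculator, the pen cup and the mask box where they are.

Things in the scene. Friction and masses are not known exactly. Their poses are not given: they have to be found in the camera images.
- caddy: White open caddy, 200 x 200 mm, loose, about 0.55 kg filled. Origin: centre of its underside; x, y along its sides, z up. Floor 4 mm; outer walls and grey dividers 4 mm thick, tops 36 mm up. Dividers on its x and y axes make four 94 mm square bays, centres near (+-50, +-50) mm. Slick: rolls start to slide at 15 to 23 degrees. 40 degrees straight down one corner empties that bay alone.
- caddy_handle (a point): Centre of the green handle bar over the caddy's middle, 80 mm above its underside. The bar is 80 mm long along the caddy's x, 24 mm wide along its y, 26 mm high, on two legs at x = +-34 mm; the rolls' tops lie 33 mm below its underside. Grasp it from above across the 24 mm, at the middle. Axes: the caddy's.
- ribbon: The spent ribbon roll: black, with a red hub, 56 mm diameter, 30 mm high, 60 g, lying flat in any one of the four bays (it differs from run to run). Origin: centre of its underside, z up.
- labels1: First small roll of cream label stock with a green hub, 56 mm diameter, 30 mm high, 60 g, lying flat in a bay of the caddy of its own; it stays in the caddy. Origin: centre of its underside, z up.
- labels2: Second small roll of cream label stock with a green hub, 56 mm diameter, 30 mm high, 60 g, lying flat in a bay of the caddy of its own; it stays in the caddy. Origin: centre of its underside, z up.
- labels3: Third small roll of cream label stock with a green hub, 56 mm diameter, 30 mm high, 60 g, lying flat in a bay of the caddy of its own; it stays in the caddy. Origin: centre of its underside, z up.
- carton: Open-topped cardboard waste carton fixed to the bench, 250 x 250 mm outside, 80 mm high, walls and bottom 5 mm, empty. Origin: centre of its underside, z up. It stands to the left or the right, on the other side from the pad.
- pad: Blue parking pad fixed to the bench, 240 x 240 mm, 4 mm thick; the caddy stands on it at the start. Origin: centre of its underside, on the bench top.
- calculator: Bystander: grey desk calculator, 110 x 75 x 17 mm, beyond the work. Origin: centre of its underside.
- pen_cup: Bystander: white cup with pens, 76 mm diameter, 140 mm high over the pens, far to the left. Origin: centre of its underside.
- mask_box: Bystander: white and blue box of masks, 220 x 110 x 70 mm, far to the right. Origin: centre of its underside.
- caddy_corner (a point): The caddy's corner point at its (+100, +100) mm, on the underside; the other three corners are alike. At each corner the outer walls are missing over 56 mm along both sides: a gap 75 mm wide square to the diagonal, without sill; the bare floor runs out to the point. Tilted down a whole side, two bays would empty. Axes: the caddy's.
There are look-alikes about, which are no part of the job. Leave any purple look-alike of the labels1 alone.

How it is judged (in metres and radians):
On the way:
1. the ribbon roll lies in the carton while the caddy is held up off its pad (x of ribbon in the frame of carton between -0.12 and 0.12 m and y of ribbon in the frame of carton between -0.12 and 0.12 m and z of ribbon in the frame of carton below 0.07 m and z of caddy in the frame of pad above 0.05 m), for 0.2 s.
At the end, for the whole second after the job is handed in: The black ribbon roll is inside the carton at rest; all three cream label rolls are in the caddy, each with its centre within 76 mm of the caddy's centre along both sides; the caddy stands flat (within 0.06 rad) on the blue pad, its centre within 40 mm of the pad's centre, at rest and released (x of ribbon in the frame of carton between -0.12 and 0.12 m and y of ribbon in the frame of carton between -0.12 and 0.12 m and z of ribbon in the frame of carton below 0.07 m and x of labels1 in the frame of caddy between -0.076 and 0.076 m and y of labels1 in the frame of caddy between -0.076 and 0.076 m and z of labels1 in the frame of caddy between -0.005 and 0.03 m and x of labels2 in the frame of caddy between -0.076 and 0.076 m and y of labels2 in the frame of caddy between -0.076 and 0.076 m and z of labels2 in the frame of caddy between -0.005 and 0.03 m and x of labels3 in the frame of caddy between -0.076 and 0.076 m and y of labels3 in the frame of caddy between -0.076 and 0.076 m and z of labels3 in the frame of caddy between -0.005 and 0.03 m and horizontal distance between caddy and pad below 0.04 m and angle between caddy's own z axis and vertical below 0.06 rad and z of caddy in the frame of pad below 0.012 m and linear speed of caddy below 0.02 m/s and linear speed of ribbon below 0.03 m/s); the robot touches nothing.
It fails at once if the robot touches a roll (contact force between any of the fingers, the arm and ribbon above 0.3 N or contact force between any of the fingers, the arm and labels1 above 0.3 N or contact force between any of the fingers, the arm and labels2 above 0.3 N or contact force between any of the fingers, the arm and labels3 above 0.3 N).
It fails at once if a bystander is shifted by more than 30 mm (distance of any of calculator, pen_cup, mask_box from where it was at the start of the episode above 0.03 m).
It also fails if it takes over 54 s, if anything falls off the work surface, if the arm or the gripper's body presses on something with over 40 N, if the wrist force passes 120 N, or if a joint passes its speed limit or range.

## Working session

There is one attempt and no reset: what is moved stays moved. The work goes in short steps, Python scripts to look and compute and a shell command to move; the robot and the scene stay as the last step left them, time stands still between calls to the robot, and variables do not carry over. Pictures are saved under pics/ and viewed, at most 10 in all, crops included, and the job is handed in when it is done.

```bash
ls; mkdir -p pics; python3 - <<'E'
from cell import ctrl
import cv2,numpy as np
s=ctrl.read_state();print({k:s[k] for k in('t','ee_pos','orientation','gripper_width')},ctrl.grasp_offset)
for n in('side','top'):
    c=ctrl.read_camera(n);cv2.imwrite(f'pics/{n}0.png',c['pixels'][:,:,::-1]);print(n,c['fov_y'],c['cx'],c['cy'],np.round(c['extrinsics'],3).tolist(),[k for k in c])
E
```

```text
pics
{'t': 0.0, 'ee_pos': array([143.41199625, 607.7132613 , 230.22107221]), 'orientation': array([ 3.13939825e+00, -7.89227275e-05, -2.31989142e-01]), 'gripper_width': 1.0013720225159366} 18.700000000000003
side 47.85689752487668 251.6289212801332 189.00559027946122 [[-0.959, -0.282, -0.009, 596.548], [-0.146, 0.525, -0.838, 160.628], [0.241, -0.803, -0.545, 1598.296], [0.0, 0.0, 0.0, 1.0]] ['pixels', 'fov_y', 'cx', 'cy', 'extrinsics']
top 53.934823901801515 254.277977222251 191.78707049636625 [[0.021, -1.0, 0.006, -18.411], [-0.996, -0.022, -0.089, 613.359], [0.089, -0.004, -0.996, 1266.705], [0.0, 0.0, 0.0, 1.0]] ['pixels', 'fov_y', 'cx', 'cy', 'extrinsics']
```

View pics/top0.png

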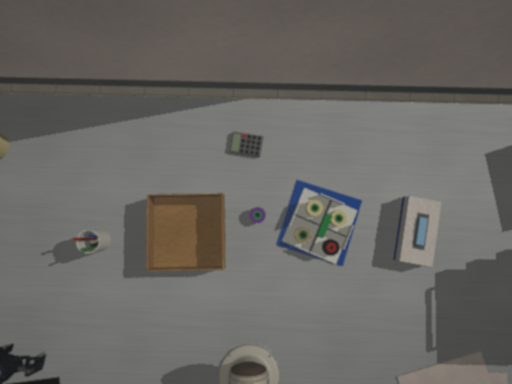

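View pics/side0.png

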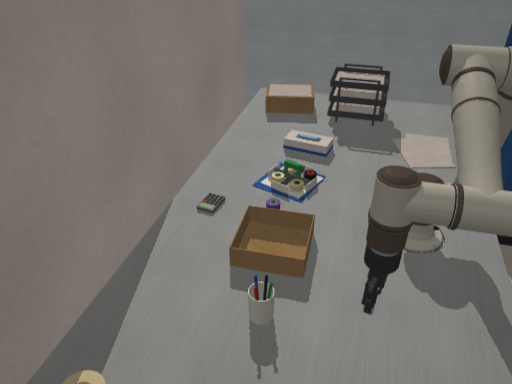

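The top view shows the caddy at about (320,226) with its green handle running up-right. The ribbon is at (331,247), in the near-right bay. The carton is at (187,232) and the purple decoy at (257,215). In the side view the handle is at about (293,167).

```bash
cat > h.py <<'E'
import numpy as np,cv2
from cell import ctrl
class Cam:
    def __init__(s,n):
        c=ctrl.read_camera(n);s.im=np.ascontiguousarray(c['pixels']);s.E=np.array(c['extrinsics']);s.f=192/np.tan(np.radians(c['fov_y']/2));s.cx,s.cy=c['cx'],c['cy']
        s.hsv=cv2.cvtColor(s.im,cv2.COLOR_RGB2HSV);s.o=-s.E[:3,:3].T@s.E[:3,3]
    def ray(s,p):
        d=s.E[:3,:3].T@np.array([(p[0]-s.cx)/s.f,(p[1]-s.cy)/s.f,1]);return d/np.linalg.norm(d)
    def plane(s,p,z): d=s.ray(p);return s.o+d*(z-s.o[2])/d[2]
    def proj(s,P): q=s.E[:3,:3]@np.array(P)+s.E[:3,3];return np.array([s.f*q[0]/q[2]+s.cx,s.f*q[1]/q[2]+s.cy])
    def mask(s,lo,hi,box):
        m=cv2.inRange(s.hsv,lo,hi);k=np.zeros_like(m);x0,y0,x1,y1=box;k[y0:y1,x0:x1]=m[y0:y1,x0:x1];return k
def big(m):
    c=max(cv2.findContours(m,0,2)[0],key=cv2.contourArea);M=cv2.moments(c)
    return c[:,0,:],np.array([M['m10']/M['m00'],M['m01']/M['m00']])
def tri(a,p,b,q):
    d,e=a.ray(p),b.ray(q);t=np.linalg.lstsq(np.c_[d,-e],b.o-a.o,rcond=None)[0];u,v=a.o+d*t[0],b.o+e*t[1];return (u+v)/2,np.linalg.norm(u-v)
E
python3 - <<'E'
from h import *
np.set_printoptions(precision=1,suppress=True)
T=Cam('top');S=Cam('side')
G=((45,120,40),(85,255,255));tb=(312,205,336,245);sb=(278,155,310,178)
mt=T.mask(*G,tb);ms=S.mask(*G,sb)
ct,pt=big(mt);cs,ps=big(ms)
print('px',pt,ps,cv2.minAreaRect(ct),cv2.minAreaRect(cs))
print('handle tri',*tri(T,pt,S,ps))
w=np.array([T.plane(p,93)[:2] for p in ct],np.float32);print('handle rect @93',cv2.minAreaRect(w))
B=((105,120,40),(125,255,255))
m=T.mask(*B,(270,170,370,275));c=np.vstack(cv2.findContours(m,0,2)[0])[:,0,:]
w=np.array([T.plane(p,4)[:2] for p in c],np.float32);r=cv2.minAreaRect(w);print('pad',r)
ms_=S.mask(*B,(245,155,335,200));c=np.vstack(cv2.findContours(ms_,0,2)[0])[:,0,:]
print('pad side',cv2.minAreaRect(np.array([S.plane(p,4)[:2] for p in c],np.float32)))
r1=T.mask((0,150,60),(8,255,255),(318,235,345,262))|T.mask((172,150,60),(180,255,255),(318,235,345,262));c,p=big(r1);print('hub',p,T.plane(p,38))
O=((5,90,30),(20,255,255))
c,p=big(T.mask(*O,(135,180,235,285)));w=np.array([T.plane(q,80)[:2] for q in c],np.float32);print('carton @80',cv2.minAreaRect(w),p)
c,p=big(S.mask(*O,(220,200,325,280)));print(cv2.approxPolyDP(c,4,True)[:,0].tolist())
cv2.imwrite('pics/c.png',cv2.resize(np.hstack([T.im[175:275,270:370],S.im[145:205,245:345].repeat(1,0) if 0 else S.im[130:230,245:345]])[:,:,::-1],None,fx=4,fy=4,interpolation=2))
E
```

```text
px [324.  224.8] [292.7 165.9] ((324.0172424316406, 225.20689392089844), (6.127946376800537, 22.654830932617188), 21.801410675048828) ((292.3698425292969, 168.01370239257812), (18.72658348083496, 12.874526023864746), 20.556045532226562)
handle tri [ 505.4 -235.9   74.9] 0.31002200616943426
handle rect @93 ((504.28399658203125, -232.64935302734375), (19.729293823242188, 73.56221008300781), 68.55619812011719)
pad ((514.7684936523438, -231.94769287109375), (234.5103759765625, 234.2912139892578), 73.45249938964844)
pad side ((489.13787841796875, -313.7129211425781), (418.03021240234375, 236.523681640625), 73.15550231933594)
hub [330.9 247. ] [ 431.9 -266.7   38. ]
carton @80 ((473.7295837402344, 216.8509521484375), (245.03683471679688, 249.16561889648438), 2.5689780712127686) [185.  232.1]
[[248, 206], [230, 245], [231, 265], [302, 277], [314, 215]]
```

View pics/c.png

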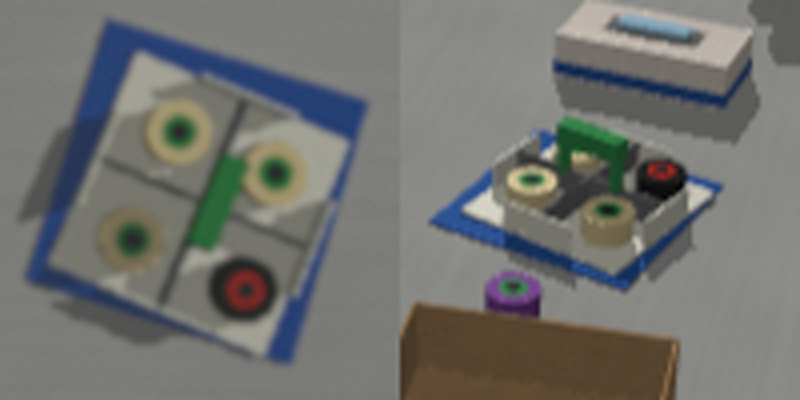

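The crop shows the caddy's white floor corners clearly at crop pixels (135,52), (352,140), (268,357) and (50,262). In the side half, the handle bar's top edge runs from (565,118) to (628,150). Next I refine the yaw and centre, and the handle height from two views.

```bash
python3 - <<'E'
from h import *
np.set_printoptions(precision=1,suppress=True)
T=Cam('top');S=Cam('side')
C=np.array([T.plane((270+x/4,175+y/4),8)[:2] for x,y in((135,52),(352,140),(268,357),(50,262))])
print('corners',C.tolist(),'mean',C.mean(0));
for i in range(4): d=C[(i+1)%4]-C[i];print(np.linalg.norm(d),np.degrees(np.arctan2(d[1],d[0])))
# bar ends, top edge in both views (crop px -> px)
tp=[(270+238/4,175+158/4),(270+203/4,175+242/4)]
sp=[(245+(565-400)/4,130+124/4),(245+(622-400)/4,130+145/4)]
e=[tri(T,a,S,b) for a,b in zip(tp,sp)];print(e)
ring=T.mask((45,60,20),(85,255,255),(300,190,350,250))
# divider line dark strip: hubs of labels
c,p=big(T.mask((0,150,60),(8,255,255),(318,235,345,262)));print(T.plane(p,38))
h=np.array([T.plane(q,4+80)[:2] for q in [big(T.mask((45,120,40),(85,255,255),(312,205,336,245)))[1]]]);print('handle @84',h)
O=((5,90,30),(20,255,255))
c,p=big(S.mask(*O,(220,200,325,280)));print('carton rim side @80',[S.plane(q,80)[:2] for q in((248,208),(314,213))])
from cell import ctrl;print(ctrl.read_state()['t'],[a for a in dir(ctrl) if a[0]!='_'])
E
```

```text
corners [[632.385272459374, -177.3931002804139], [559.7692808137743, -366.5725742179996], [372.3208617369488, -293.93348730447195], [449.13457071606683, -105.9539019536351]] mean [ 503.4 -236. ]
202.63749801548448 -110.99915409075656
201.03071099220693 158.81789986846871
203.06814224737764 67.77370379203919
196.6834480758037 -21.29802826898094
[(array([ 538.7, -252. ,   85.3]), np.float64(1.5884076721684084)), (array([ 470.1, -223.8,   85.2]), np.float64(1.2562895136704129))]
[ 431.8 -266.9   38. ]
handle @84 [[ 505.7 -234.2]]
carton rim side @80 [array([599.1, 122.4]), array([359.2,  87.7])]
0.3 ['MotionError', 'close_job', 'grasp_offset', 'read_camera', 'read_state']
```

```bash
python3 -m pendant '[{"twist":[0,0,4.1]},{"twist":[0,0,4.1]},{"linear":[15,10,0]},{"linear":[30,19,0]},{"linear":[30,19,0]},{"linear":[30,19,0]},{"linear":[30,19,0]},{"linear":[30,19,0]},{"linear":[30,19,0]},{"linear":[30,19,0]},{"linear":[30,19,0]},{"linear":[30,19,0]},{"linear":[30,19,0]},{"linear":[30,19,0]},{"linear":[30,19,0]},{"linear":[30,19,0]},{"linear":[30,19,0]},{"linear":[30,19,0]},{"linear":[15,9,0]},{"linear":[0,0,0]}]' 100
python3 -m pendant '[{"linear":[7,14,0]},{"linear":[14,29,0]},{"linear":[14,29,0]},{"linear":[14,29,0]},{"linear":[14,29,0]},{"linear":[14,29,0]},{"linear":[14,29,0]},{"linear":[14,29,0]},{"linear":[14,29,0]},{"linear":[14,29,0]},{"linear":[14,29,0]},{"linear":[14,29,0]},{"linear":[7,14,0]},{"linear":[0,0,0]},{"linear":[0,0,0]}]'
python3 -c "
from cell import ctrl;s=ctrl.read_state();print(s['ee_pos'],s['orientation'],s['qpos'],s['wrist_force'],s['t'])"
```

```text
[143.51187696 608.0901923  230.93756988] [ 3.14083375e+00 -7.98367657e-05 -2.31876168e-01] [ 1.59761283e+00  3.85013938e-01  7.47613956e-03 -1.25783882e-04
 -1.19401261e+00 -2.58646382e-01] [-0.61290122 -0.23982339  0.84072175] 0.3$[0]: bad value
$[0]: bad value
```

```bash
python3 -m pendant '[{"linear":[0,0,0],"twist":[0,0,4.1],"gripper":85}]' 100
```

```text
t: 0.38
ee_pos: [143.5, 608.2, 231.1]
orientation: [3.141, -0.0, -0.304]
wrist_force: [0.7, -1.6, -0.9]
gripper_width: 0.996
grasp_force: 0.0
```

```bash
python3 -m pendant '[{"linear":[0,0,0],"twist":[0,0,4.1],"gripper":85},{"linear":[15,10,0],"twist":[0,0,0],"gripper":85},{"linear":[30,19,0],"twist":[0,0,0],"gripper":85},{"linear":[30,19,0],"twist":[0,0,0],"gripper":85},{"linear":[30,19,0],"twist":[0,0,0],"gripper":85},{"linear":[30,19,0],"twist":[0,0,0],"gripper":85},{"linear":[30,19,0],"twist":[0,0,0],"gripper":85},{"linear":[30,19,0],"twist":[0,0,0],"gripper":85},{"linear":[30,19,0],"twist":[0,0,0],"gripper":85},{"linear":[30,19,0],"twist":[0,0,0],"gripper":85},{"linear":[30,19,0],"twist":[0,0,0],"gripper":85},{"linear":[30,19,0],"twist":[0,0,0],"gripper":85},{"linear":[30,19,0],"twist":[0,0,0],"gripper":85},{"linear":[30,19,0],"twist":[0,0,0],"gripper":85},{"linear":[30,19,0],"twist":[0,0,0],"gripper":85},{"linear":[30,19,0],"twist":[0,0,0],"gripper":85},{"linear":[30,19,0],"twist":[0,0,0],"gripper":85},{"linear":[15,9,0],"twist":[0,0,0],"gripper":85},{"linear":[0,0,0],"twist":[0,0,0],"gripper":85}]'
python3 -m pendant '[{"linear":[7,14,0],"twist":[0,0,0],"gripper":85},{"linear":[14,29,0],"twist":[0,0,0],"gripper":85},{"linear":[14,29,0],"twist":[0,0,0],"gripper":85},{"linear":[14,29,0],"twist":[0,0,0],"gripper":85},{"linear":[14,29,0],"twist":[0,0,0],"gripper":85},{"linear":[14,29,0],"twist":[0,0,0],"gripper":85},{"linear":[14,29,0],"twist":[0,0,0],"gripper":85},{"linear":[14,29,0],"twist":[0,0,0],"gripper":85},{"linear":[14,29,0],"twist":[0,0,0],"gripper":85},{"linear":[14,29,0],"twist":[0,0,0],"gripper":85},{"linear":[14,29,0],"twist":[0,0,0],"gripper":85},{"linear":[14,29,0],"twist":[0,0,0],"gripper":85},{"linear":[7,14,0],"twist":[0,0,0],"gripper":85},{"linear":[0,0,0],"twist":[0,0,0],"gripper":85},{"linear":[0,0,0],"twist":[0,0,0],"gripper":85}]'
```

```text
t: 1.97
ee_pos: [480.3, 147.1, 231.1]
orientation: [3.141, -0.0, -0.379]
wrist_force: [-0.2, 0.5, 0.1]
gripper_width: 0.999
grasp_force: 0.0
t: 3.22
ee_pos: [508.0, -234.7, 230.9]
orientation: [-3.141, 0.001, -0.376]
wrist_force: [0.8, -0.3, 0.1]
gripper_width: 1.001
grasp_force: 0.0
```

```bash
cat > go.py <<'E'
import sys,numpy as np
from cell import ctrl
from scipy.spatial.transform import Rotation as R
s=ctrl.read_state();r=R.from_euler('xyz',s['orientation']);p=np.array(s['ee_pos'])
t=np.array([float(a) for a in sys.argv[1:4]])
print('ee',p.round(1),'rpy deg',np.degrees(s['orientation']).round(1),'q',np.round(s['qpos'],2),'F',np.round(s['wrist_force'],1),'t',s['t'])
print('tool shift',r.inv().apply(t-p).round(1))
E
python3 go.py 504.5 -235.3 130
```

```text
ee [ 508.  -234.7  230.9] rpy deg [-180.     0.   -21.6] q [-0.14  0.27 -0.16 -0.   -1.14  1.34] F [ 0.8 -0.3  0.1] t 3.2167
tool shift [ -2.9   1.9 100.9]
```

```bash
python3 -m pendant '[{"linear":[-3,2,15],"twist":[0,0,0],"gripper":85},{"linear":[0,0,20],"twist":[0,0,0],"gripper":85},{"linear":[0,0,20],"twist":[0,0,0],"gripper":85},{"linear":[0,0,20],"twist":[0,0,0],"gripper":85},{"linear":[0,0,15],"twist":[0,0,0],"gripper":85},{"linear":[0,0,15],"twist":[0,0,0],"gripper":85},{"linear":[0,0,0],"twist":[0,0,0],"gripper":85},{"linear":[0,0,0],"twist":[0,0,0],"gripper":85}]'
python3 go.py 504.5 -235.3 66; python3 - <<'E'
from h import *
S=Cam('side');T=Cam('top')
a=cv2.resize(S.im[95:215,240:360],None,fx=3.3,fy=3.3,interpolation=2);b=cv2.resize(T.im[165:285,260:380],None,fx=3.3,fy=3.3,interpolation=2)
cv2.imwrite('pics/d.png',np.hstack([a,b])[:,:,::-1])
E
```

```text
t: 3.88
ee_pos: [504.5, -234.3, 126.2]
orientation: [3.141, 0.001, -0.373]
wrist_force: [0.2, -0.3, 0.3]
gripper_width: 0.995
grasp_force: 0.0
ee [ 504.5 -234.3  126.2] rpy deg [ 1.80e+02  1.00e-01 -2.14e+01] q [-0.14  0.37 -0.31  0.   -0.9   1.34] F [ 0.2 -0.3  0.3] t 3.8833
tool shift [ 0.4  0.9 60.2]
```

View pics/d.png

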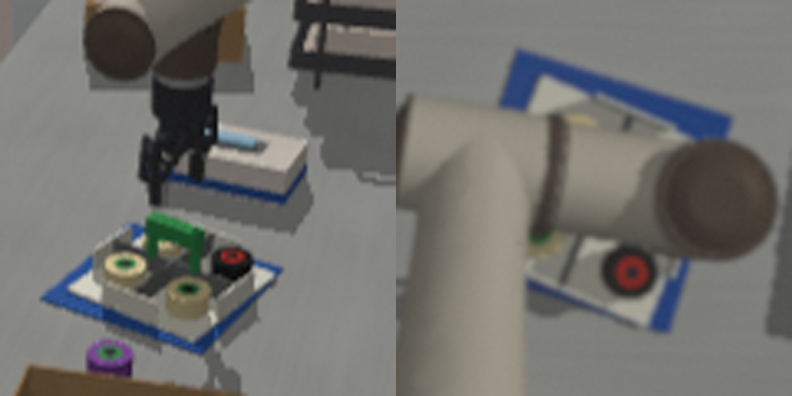

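The open fingers stand over the handle, with the left one at (155,190) and the right one at (197,165). The bar's middle at (175,228) lies between them, so I descend and grip.

```bash
python3 -m pendant '[{"linear":[0,1,15],"twist":[0,0,0],"gripper":85},{"linear":[0,0,15],"twist":[0,0,0],"gripper":85},{"linear":[0,0,15],"twist":[0,0,0],"gripper":85},{"linear":[0,0,10],"twist":[0,0,0],"gripper":85},{"linear":[0,0,5],"twist":[0,0,0],"gripper":85},{"linear":[0,0,0],"twist":[0,0,0],"gripper":85}]'
python3 -m pendant '[{"linear":[0,0,0],"twist":[0,0,0],"gripper":50},{"linear":[0,0,0],"twist":[0,0,0],"gripper":35},{"linear":[0,0,0],"twist":[0,0,0],"gripper":30},{"linear":[0,0,0],"twist":[0,0,0],"gripper":26},{"linear":[0,0,0],"twist":[0,0,0],"gripper":15},{"linear":[0,0,0],"twist":[0,0,0],"gripper":10},{"linear":[0,0,0],"twist":[0,0,0],"gripper":10},{"linear":[0,0,0],"twist":[0,0,0],"gripper":10},{"linear":[0,0,0],"twist":[0,0,0],"gripper":10},{"linear":[0,0,0],"twist":[0,0,0],"gripper":10}]' 110
```

```text
t: 4.48
ee_pos: [504.1, -236.3, 65.9]
orientation: [3.141, 0.001, -0.375]
wrist_force: [-0.1, -0.1, 0.0]
gripper_width: 0.991
grasp_force: 0.0
t: 5.32
ee_pos: [505.2, -236.7, 67.3]
orientation: [-3.141, -0.002, -0.374]
wrist_force: [-0.5, 0.7, 5.5]
gripper_width: 0.258
grasp_force: 108.9
```

```bash
python3 -m pendant '[{"linear":[0,0,-2],"twist":[0,0,0],"gripper":10},{"linear":[0,0,-4],"twist":[0,0,0],"gripper":10},{"linear":[0,0,-6],"twist":[0,0,0],"gripper":10},{"linear":[0,0,-8],"twist":[0,0,0],"gripper":10},{"linear":[0,0,-10],"twist":[0,0,0],"gripper":10},{"linear":[0,0,-12],"twist":[0,0,0],"gripper":10},{"linear":[0,0,-12],"twist":[0,0,0],"gripper":10},{"linear":[0,0,-12],"twist":[0,0,0],"gripper":10},{"linear":[0,0,-12],"twist":[0,0,0],"gripper":10},{"linear":[0,0,-12],"twist":[0,0,0],"gripper":10},{"linear":[0,0,-12],"twist":[0,0,0],"gripper":10},{"linear":[0,0,-12],"twist":[0,0,0],"gripper":10},{"linear":[0,0,-12],"twist":[0,0,0],"gripper":10},{"linear":[0,0,-12],"twist":[0,0,0],"gripper":10},{"linear":[0,0,-12],"twist":[0,0,0],"gripper":10},{"linear":[0,0,-12],"twist":[0,0,0],"gripper":10},{"linear":[0,0,-10],"twist":[0,0,0],"gripper":10},{"linear":[0,0,-8],"twist":[0,0,0],"gripper":10},{"linear":[0,0,-6],"twist":[0,0,0],"gripper":10},{"linear":[0,0,-3],"twist":[0,0,0],"gripper":10}]'
cat > plan.py <<'E'
import numpy as np
c=np.radians(-21.5+225);c=np.array([np.cos(c),np.sin(c),0]);u=np.array([0,0,1.])
K=np.array([474,217,0])-40*c   # corner wanted here (40 mm before carton centre)
for th in(0,15,25,40):
    t=np.radians(th);d=np.cos(t)*c-np.sin(t)*u;n=np.sin(t)*c+np.cos(t)*u
    H=K+[0,0,105]-141*d+80*n;print(th,'handle',H.round(),'TCP',(H-18.7*n).round(1))
ax=np.cross(u,c);y=np.radians(-21.5)
X=np.array([np.cos(y),np.sin(y),0]);Y=np.array([np.sin(y),-np.cos(y),0]);print('tilt axis in tool',(X@ax).round(3),(Y@ax).round(3),'c in tool',X@c,Y@c)
E
python3 plan.py; python3 go.py 600 300 250
```

```text
t: 6.98
ee_pos: [504.4, -236.5, 256.3]
orientation: [-3.141, -0.001, -0.375]
wrist_force: [0.0, -1.0, -5.2]
gripper_width: 0.263
grasp_force: 108.0
0 handle [640. 289. 185.] TCP [640.  289.2 166.3]
15 handle [617. 279. 219.] TCP [621.  280.9 200.7]
25 handle [597. 270. 237.] TCP [604.1 273.6 220.1]
40 handle [563. 256. 257.] TCP [573.6 260.3 242.6]
tilt axis in tool 0.707 0.707 c in tool -0.7071067811865475 0.7071067811865477
ee [ 504.4 -236.5  256.3] rpy deg [-1.80e+02 -1.00e-01 -2.15e+01] q [-0.15  0.25 -0.12  0.   -1.2   1.34] F [ 0.  -1.  -5.2] t 6.9833
tool shift [-107.5 -534.3    6.3]
```

```bash
python3 -m pendant '[{"linear":[-0.7,-3,0],"twist":[0,0,0],"gripper":10},{"linear":[-1.3,-6,0],"twist":[0,0,0],"gripper":10},{"linear":[-2,-9,0],"twist":[0,0,0],"gripper":10},{"linear":[-2.6,-12,0],"twist":[0,0,0],"gripper":10},{"linear":[-3.3,-15,0],"twist":[0,0,0],"gripper":10},{"linear":[-4,-18,0],"twist":[0,0,0],"gripper":10},{"linear":[-4.4,-20,0],"twist":[0,0,0],"gripper":10},{"linear":[-4.4,-20,0],"twist":[0,0,0],"gripper":10},{"linear":[-4.4,-20,0],"twist":[0,0,0],"gripper":10},{"linear":[-4.4,-20,0],"twist":[0,0,0],"gripper":10},{"linear":[-4.4,-20,0],"twist":[0,0,0],"gripper":10},{"linear":[-4.4,-20,0],"twist":[0,0,0],"gripper":10},{"linear":[-4.4,-20,0],"twist":[0,0,0],"gripper":10},{"linear":[-4.4,-20,0],"twist":[0,0,0],"gripper":10},{"linear":[-4.4,-20,0],"twist":[0,0,0],"gripper":10},{"linear":[-4.4,-20,0],"twist":[0,0,0],"gripper":10},{"linear":[-4.4,-20,0],"twist":[0,0,0],"gripper":10},{"linear":[-4.4,-20,0],"twist":[0,0,0],"gripper":10},{"linear":[-4.4,-20,0],"twist":[0,0,0],"gripper":10},{"linear":[-4.4,-20,0],"twist":[0,0,0],"gripper":10}]'
python3 -m pendant '[{"linear":[-4.4,-20,0],"twist":[0,0,0],"gripper":10},{"linear":[-4.4,-20,0],"twist":[0,0,0],"gripper":10},{"linear":[-4.4,-20,0],"twist":[0,0,0],"gripper":10},{"linear":[-4.4,-20,0],"twist":[0,0,0],"gripper":10},{"linear":[-4,-18,0],"twist":[0,0,0],"gripper":10},{"linear":[-3.5,-16,0],"twist":[0,0,0],"gripper":10},{"linear":[-3,-13,0],"twist":[0,0,0],"gripper":10},{"linear":[-2,-10,0],"twist":[0,0,0],"gripper":10},{"linear":[-2,-8,0],"twist":[0,0,0],"gripper":10},{"linear":[-1,-5,0],"twist":[0,0,0],"gripper":10},{"linear":[-1,-3,0],"twist":[0,0,0],"gripper":10},{"linear":[0,0,0],"twist":[0,0,0],"gripper":10},{"linear":[0,0,0],"twist":[0,0,0],"gripper":10}]'
python3 go.py 585 265 250
python3 - <<'E'
from h import *
S=Cam('side');T=Cam('top')
a=cv2.resize(S.im[90:290,210:410],None,fx=2,fy=2);b=cv2.resize(T.im[140:340,100:300],None,fx=2,fy=2)
cv2.imwrite('pics/e.png',np.hstack([a,b])[:,:,::-1])
E
```

```text
t: 8.65
ee_pos: [559.0, 112.5, 254.9]
orientation: [3.141, 0.001, -0.374]
wrist_force: [1.0, 0.4, -5.7]
gripper_width: 0.262
grasp_force: 108.1
t: 9.73
ee_pos: [583.8, 264.7, 255.3]
orientation: [3.141, 0.0, -0.375]
wrist_force: [-0.0, 0.1, -6.0]
gripper_width: 0.26
grasp_force: 108.2
ee [583.8 264.7 255.3] rpy deg [180.    0.  -21.5] q [ 0.68  0.4   0.09  0.   -1.26  0.52] F [-0.   0.1 -6. ] t 9.7333
tool shift [ 1.  -0.7  5.3]
```

View pics/e.png

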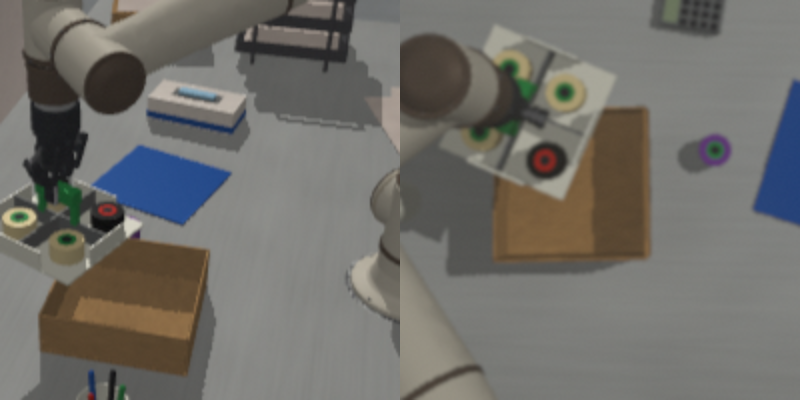

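The caddy hangs level with all four rolls in place. The ribbon is at top-crop (545,160), and its corner at (562,198) is over the carton. Now I tip it 40°.

```bash
python3 -m pendant '[{"linear":[0,0,0],"twist":[1,1,0],"gripper":10},{"linear":[0,0,0],"twist":[1.6,1.6,0],"gripper":10},{"linear":[0,0,0],"twist":[2.1,2.1,0],"gripper":10},{"linear":[0,0,0],"twist":[2.1,2.1,0],"gripper":10},{"linear":[0,0,0],"twist":[2.1,2.1,0],"gripper":10},{"linear":[0,0,0],"twist":[2.1,2.1,0],"gripper":10},{"linear":[0,0,0],"twist":[2.1,2.1,0],"gripper":10},{"linear":[0,0,0],"twist":[2.1,2.1,0],"gripper":10},{"linear":[0,0,0],"twist":[2.1,2.1,0],"gripper":10},{"linear":[0,0,0],"twist":[2.1,2.1,0],"gripper":10},{"linear":[0,0,0],"twist":[2.1,2.1,0],"gripper":10},{"linear":[0,0,0],"twist":[2.1,2.1,0],"gripper":10},{"linear":[0,0,0],"twist":[2.1,2.1,0],"gripper":10},{"linear":[0,0,0],"twist":[1.6,1.6,0],"gripper":10},{"linear":[0,0,0],"twist":[1,1,0],"gripper":10},{"linear":[0,0,0],"twist":[0,0,0],"gripper":10},{"linear":[0,0,0],"twist":[0,0,0],"gripper":10},{"linear":[0,0,0],"twist":[0,0,0],"gripper":10},{"linear":[0,0,0],"twist":[0,0,0],"gripper":10},{"linear":[0,0,0],"twist":[0,0,0],"gripper":10}]'
python3 go.py 585 265 250
python3 - <<'E'
from h import *
S=Cam('side');T=Cam('top')
a=cv2.resize(S.im[90:290,210:410],None,fx=2,fy=2);b=cv2.resize(T.im[140:340,100:300],None,fx=2,fy=2)
cv2.imwrite('pics/f.png',np.hstack([a,b])[:,:,::-1])
E
```

```text
t: 11.5
ee_pos: [590.3, 262.5, 265.7]
orientation: [-2.642, -0.457, -0.498]
wrist_force: [0.3, 0.2, -5.2]
gripper_width: 0.261
grasp_force: 109.1
ee [590.3 262.5 265.7] rpy deg [-151.3  -26.2  -28.6] q [ 0.61  0.13 -0.71  1.01 -0.16 -0.38] F [ 0.3  0.2 -5.2] t 11.5
tool shift [-12.2   5.8   9.9]
```

View pics/f.png

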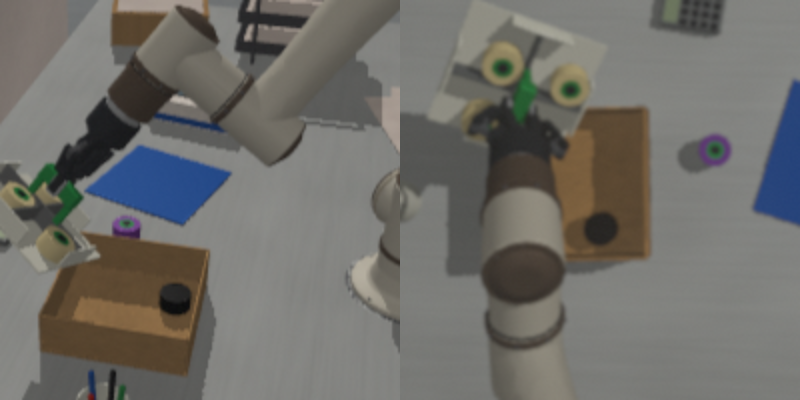

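The ribbon lies in the carton, at side (175,298) and top (600,228). All three cream rolls are still in the caddy. Joint 5 reached its range limit, so I level the caddy now.

```bash
cat >> go.py <<'E'
if len(sys.argv)>4: print('twist to level',np.degrees((r.inv()*R.from_euler('xyz',[np.pi,0,np.radians(float(sys.argv[4]))])).as_rotvec()).round(1))
E
python3 -m pendant '[{"linear":[0,0,0],"twist":[-0.5,-0.5,0],"gripper":10},{"linear":[0,0,0],"twist":[-1,-1,0],"gripper":10},{"linear":[0,0,0],"twist":[-1.5,-1.5,0],"gripper":10},{"linear":[0,0,0],"twist":[-2,-2,0],"gripper":10}]'
python3 go.py 585 265 256 -21.5
```

```text
t: 11.93
ee_pos: [588.4, 262.3, 264.3]
orientation: [-2.75, -0.374, -0.455]
wrist_force: [1.3, -1.8, -3.5]
gripper_width: 0.265
grasp_force: 109.1
ee [588.4 262.3 264.3] rpy deg [-157.5  -21.4  -26.1] q [ 0.73  0.16 -0.46  0.39 -0.47  0.15] F [ 1.3 -1.8 -3.5] t 11.9333
tool shift [-6.9  1.5  6.1]
twist to level [-21.3 -22.   -0.3]
```

```bash
python3 -m pendant '[{"linear":[0,0,0],"twist":[-2,-2,0],"gripper":10},{"linear":[0,0,0],"twist":[-2,-2,0],"gripper":10},{"linear":[0,0,0],"twist":[-2,-2,0],"gripper":10},{"linear":[0,0,0],"twist":[-2,-2,0],"gripper":10},{"linear":[0,0,0],"twist":[-2,-2,0],"gripper":10},{"linear":[0,0,0],"twist":[-2,-2,0],"gripper":10},{"linear":[0,0,0],"twist":[-2,-2,0],"gripper":10},{"linear":[0,0,0],"twist":[-2,-2,0],"gripper":10},{"linear":[0,0,0],"twist":[-1.5,-1.5,0],"gripper":10},{"linear":[0,0,0],"twist":[-1,-1,0],"gripper":10},{"linear":[0,0,0],"twist":[-0.5,-0.7,0],"gripper":10},{"linear":[0,0,0],"twist":[0,0,0],"gripper":10},{"linear":[0,0,0],"twist":[0,0,0],"gripper":10}]'
python3 go.py 514.8 -232 256 -21.5
```

```text
t: 13.02
ee_pos: [590.2, 262.3, 265.2]
orientation: [-3.096, -0.053, -0.384]
wrist_force: [0.3, -0.3, -4.1]
gripper_width: 0.264
grasp_force: 109.0
ee [590.2 262.3 265.2] rpy deg [-177.4   -3.   -22. ] q [ 0.68  0.37  0.05  0.03 -1.19  0.5 ] F [ 0.3 -0.3 -4.1] t 13.0167
tool shift [114.5 486.8  -6.9]
twist to level [-2.6 -3.  -0.4]
```

```bash
python3 -m pendant '[{"linear":[0,0,0],"twist":[-0.9,-1,-0.1],"gripper":10},{"linear":[0,0,0],"twist":[-0.9,-1,-0.1],"gripper":10},{"linear":[0,0,0],"twist":[-0.8,-1,-0.1],"gripper":10},{"linear":[0.7,3,0],"twist":[0,0,0],"gripper":10},{"linear":[1.3,6,0],"twist":[0,0,0],"gripper":10},{"linear":[2,9,0],"twist":[0,0,0],"gripper":10},{"linear":[2.7,12,0],"twist":[0,0,0],"gripper":10},{"linear":[3.4,15,0],"twist":[0,0,0],"gripper":10},{"linear":[4.1,18,0],"twist":[0,0,0],"gripper":10},{"linear":[4.6,20,0],"twist":[0,0,0],"gripper":10},{"linear":[4.6,20,0],"twist":[0,0,0],"gripper":10},{"linear":[4.6,20,0],"twist":[0,0,0],"gripper":10},{"linear":[4.6,20,0],"twist":[0,0,0],"gripper":10},{"linear":[4.6,20,0],"twist":[0,0,0],"gripper":10},{"linear":[4.6,20,0],"twist":[0,0,0],"gripper":10},{"linear":[4.6,20,0],"twist":[0,0,0],"gripper":10},{"linear":[4.6,20,0],"twist":[0,0,0],"gripper":10},{"linear":[4.6,20,0],"twist":[0,0,0],"gripper":10},{"linear":[4.6,20,0],"twist":[0,0,0],"gripper":10},{"linear":[4.6,20,0],"twist":[0,0,0],"gripper":10}]'
python3 -m pendant '[{"linear":[4.6,20,0],"twist":[0,0,0],"gripper":10},{"linear":[4.6,20,0],"twist":[0,0,0],"gripper":10},{"linear":[4.6,20,0],"twist":[0,0,0],"gripper":10},{"linear":[4.6,20,0],"twist":[0,0,0],"gripper":10},{"linear":[4.6,20,0],"twist":[0,0,0],"gripper":10},{"linear":[4.6,20,0],"twist":[0,0,0],"gripper":10},{"linear":[4.6,20,0],"twist":[0,0,0],"gripper":10},{"linear":[4,18,0],"twist":[0,0,0],"gripper":10},{"linear":[3.5,16,0],"twist":[0,0,0],"gripper":10},{"linear":[2.7,12,0],"twist":[0,0,0],"gripper":10},{"linear":[2,9,0],"twist":[0,0,0],"gripper":10},{"linear":[1.4,6,0],"twist":[0,0,0],"gripper":10},{"linear":[0.7,3,0],"twist":[0,0,0],"gripper":10},{"linear":[0,0,0],"twist":[0,0,0],"gripper":10},{"linear":[0,0,0],"twist":[0,0,0],"gripper":10}]'
python3 go.py 514.8 -232 67 -21.5
python3 - <<'E'
from h import *
S=Cam('side');T=Cam('top')
a=cv2.resize(S.im[70:220,220:370],None,fx=2.67,fy=2.67,interpolation=2);b=cv2.resize(T.im[150:300,250:400],None,fx=2.67,fy=2.67,interpolation=2)
cv2.imwrite('pics/g.png',np.hstack([a,b])[:,:,::-1][:,:800])
E
```

```text
t: 14.68
ee_pos: [544.7, -27.6, 266.3]
orientation: [3.141, -0.001, -0.378]
wrist_force: [-0.4, -0.3, -5.1]
gripper_width: 0.26
grasp_force: 109.1
t: 15.93
ee_pos: [514.1, -231.6, 265.9]
orientation: [3.141, -0.0, -0.377]
wrist_force: [0.0, 0.4, -5.4]
gripper_width: 0.26
grasp_force: 109.0
ee [ 514.1 -231.6  265.9] rpy deg [180.   -0.  -21.6] q [-0.14  0.26 -0.09  0.   -1.22  1.33] F [ 0.   0.4 -5.4] t 15.9333
tool shift [  0.7   0.  198.9]
twist to level [ 0.  -0.  -0.1]
```

```bash
python3 -c "
import cv2;i=cv2.imread('pics/g.png');print(i.shape)"
```

```text
(400, 800, 3)
```

View pics/g.png

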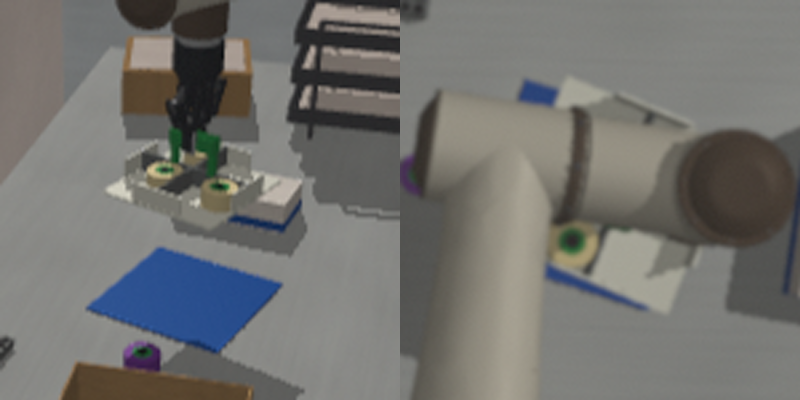

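The caddy looks level over the pad with three cream rolls in it: (163,172) and (220,190), and a third behind at (195,158). I lower it now.

```bash
python3 -m pendant '[{"linear":[0,0,4],"twist":[0,0,0],"gripper":10},{"linear":[0,0,8],"twist":[0,0,0],"gripper":10},{"linear":[0,0,12],"twist":[0,0,0],"gripper":10},{"linear":[0,0,15],"twist":[0,0,0],"gripper":10},{"linear":[0,0,15],"twist":[0,0,0],"gripper":10},{"linear":[0,0,15],"twist":[0,0,0],"gripper":10},{"linear":[0,0,15],"twist":[0,0,0],"gripper":10},{"linear":[0,0,15],"twist":[0,0,0],"gripper":10},{"linear":[0,0,15],"twist":[0,0,0],"gripper":10},{"linear":[0,0,15],"twist":[0,0,0],"gripper":10},{"linear":[0,0,15],"twist":[0,0,0],"gripper":10},{"linear":[0,0,15],"twist":[0,0,0],"gripper":10},{"linear":[0,0,12],"twist":[0,0,0],"gripper":10},{"linear":[0,0,9],"twist":[0,0,0],"gripper":10},{"linear":[0,0,6],"twist":[0,0,0],"gripper":10},{"linear":[0,0,4],"twist":[0,0,0],"gripper":10},{"linear":[0,0,2],"twist":[0,0,0],"gripper":10},{"linear":[0,0,0],"twist":[0,0,0],"gripper":10},{"linear":[0,0,0],"twist":[0,0,0],"gripper":10}]'
python3 -m pendant '[{"linear":[0,0,1],"twist":[0,0,0],"gripper":10},{"linear":[0,0,1],"twist":[0,0,0],"gripper":10},{"linear":[0,0,0],"twist":[0,0,0],"gripper":10},{"linear":[0,0,0],"twist":[0,0,0],"gripper":10}]'
```

```text
t: 17.62
ee_pos: [514.6, -232.2, 74.5]
orientation: [3.141, -0.002, -0.377]
wrist_force: [0.5, -0.0, -4.8]
gripper_width: 0.263
grasp_force: 109.1
t: 17.95
ee_pos: [514.1, -232.1, 72.1]
orientation: [3.141, -0.001, -0.377]
wrist_force: [-0.4, 0.8, -5.6]
gripper_width: 0.265
grasp_force: 109.0
```

```bash
python3 -m pendant '[{"linear":[0,0,1],"twist":[0,0,0],"gripper":10},{"linear":[0,0,1],"twist":[0,0,0],"gripper":10},{"linear":[0,0,1],"twist":[0,0,0],"gripper":10},{"linear":[0,0,1],"twist":[0,0,0],"gripper":10},{"linear":[0,0,0],"twist":[0,0,0],"gripper":10},{"linear":[0,0,0],"twist":[0,0,0],"gripper":10}]'
```

```text
t: 18.45
ee_pos: [514.1, -232.1, 67.8]
orientation: [3.141, -0.0, -0.377]
wrist_force: [-0.1, -0.6, -5.0]
gripper_width: 0.263
grasp_force: 109.1
```

```bash
python3 -m pendant '[{"linear":[0,0,0.7],"twist":[0,0,0],"gripper":10},{"linear":[0,0,0.7],"twist":[0,0,0],"gripper":10},{"linear":[0,0,0],"twist":[0,0,0],"gripper":10},{"linear":[0,0,0],"twist":[0,0,0],"gripper":10}]'
```

```text
t: 18.78
ee_pos: [514.3, -232.2, 67.3]
orientation: [3.141, -0.001, -0.377]
wrist_force: [-2.2, 1.1, 2.0]
gripper_width: 0.264
grasp_force: 110.0
```

```bash
python3 -m pendant '[{"linear":[0,0,0],"twist":[0,0,0],"gripper":30},{"linear":[0,0,0],"twist":[0,0,0],"gripper":40},{"linear":[0,0,0],"twist":[0,0,0],"gripper":60},{"linear":[0,0,0],"twist":[0,0,0],"gripper":70},{"linear":[0,0,0],"twist":[0,0,0],"gripper":70},{"linear":[0,0,0],"twist":[0,0,0],"gripper":70},{"linear":[0,0,0],"twist":[0,0,0],"gripper":70},{"linear":[0,0,-5],"twist":[0,0,0],"gripper":70},{"linear":[0,0,-10],"twist":[0,0,0],"gripper":70},{"linear":[0,0,-20],"twist":[0,0,0],"gripper":70},{"linear":[0,0,-30],"twist":[0,0,0],"gripper":70},{"linear":[0,0,-30],"twist":[0,0,0],"gripper":70},{"linear":[0,0,-30],"twist":[0,0,0],"gripper":70},{"linear":[0,0,-30],"twist":[0,0,0],"gripper":70},{"linear":[0,0,-15],"twist":[0,0,0],"gripper":70},{"linear":[0,0,0],"twist":[0,0,0],"gripper":70}]' 20
python3 -m pendant '[{"linear":[-8,-15,0],"twist":[0,0,0],"gripper":70},{"linear":[-15,-25,0],"twist":[0,0,0],"gripper":70},{"linear":[-15,-25,0],"twist":[0,0,0],"gripper":70},{"linear":[-15,-25,0],"twist":[0,0,0],"gripper":70},{"linear":[-15,-25,0],"twist":[0,0,0],"gripper":70},{"linear":[-15,-25,0],"twist":[0,0,0],"gripper":70},{"linear":[-15,-25,0],"twist":[0,0,0],"gripper":70},{"linear":[-15,-25,0],"twist":[0,0,0],"gripper":70},{"linear":[-8,-25,0],"twist":[0,0,0],"gripper":70},{"linear":[0,-25,0],"twist":[0,0,0],"gripper":70},{"linear":[0,-10,0],"twist":[0,0,0],"gripper":70},{"linear":[0,0,0],"twist":[0,0,0],"gripper":70}]'
python3 - <<'E'
from h import *
S=Cam('side');T=Cam('top')
a=cv2.resize(S.im[130:280,220:370],None,fx=2.66,fy=2.66,interpolation=2);b=cv2.resize(T.im[150:300,250:400],None,fx=2.66,fy=2.66,interpolation=2)
cv2.imwrite('pics/k.png',np.hstack([a,b])[:,:,::-1])
E
```

```text
t: 20.12
ee_pos: [516.3, -232.7, 242.6]
orientation: [-3.142, -0.011, -0.377]
wrist_force: [-0.1, -0.0, 0.8]
gripper_width: 0.818
grasp_force: 0.0
t: 21.12
ee_pos: [494.1, 46.7, 236.1]
orientation: [3.141, -0.0, -0.375]
wrist_force: [0.9, -1.2, -0.9]
gripper_width: 0.817
grasp_force: 0.0
```

View pics/k.png

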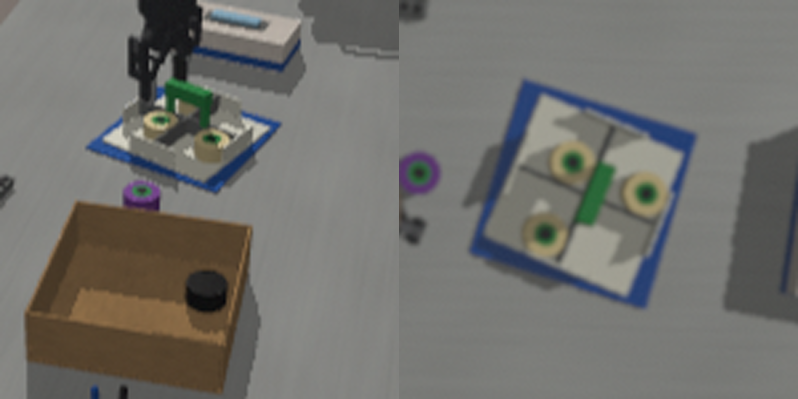

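The caddy stands flat and centred on the pad, with its centre at crop (590,195). The three label rolls are well inside their bays, the ribbon is in the carton and the gripper is clear.

```bash
python3 -c "
from cell import ctrl;print(ctrl.close_job())"
```

```text
the job is handed in; nothing more can be done
None
```

The ribbon roll is in the carton and the caddy is back flat in the middle of its pad with all three label rolls in it; the job is handed in (no verdict was returned). During the tilt, joint 5 reached its −0.16 rad range limit.

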